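Close the solvent push valves in flow order

TASK

Close down the solvent line at the drip tray: with the fingertips gently press the push valves fully home one after another, first the one with the round mushroom button, then the square button, then the long bar. Leave the fourth valve, with the small pin knob, as it is, never pull a valve up, do not disturb the glassware and other things standing about, and finish with the hand clear.

Things in the scene. Friction and masses are not known exactly. Their poses are not given: they have to be found in the camera images.
- round_top (a point): Head of the ROUND push valve: a black mushroom button 46 mm across, flat over its middle 32 mm. The head is 12 mm thick, on a stem in an aluminium block 48 x 48 x 40 mm fixed to the tray. This point is the centre of the head's flat top: 86 mm above the bench when fully out, 74 mm when home on its stop.
- round_plunger (a joint): How far the round valve's plunger is pushed in, in m: 0 fully out, 0.012 at its bottom stop; it starts between 0 and 0.003. It slides straight up and down, about 4 N moves it, it stays wherever it is left (no spring) and meets its stop at 0.012; the head has a rubber cushion that gives 1 mm per 2.5 N. It counts as home from 0.0095.
- square_top (a point): Head of the SQUARE push valve: a black square button 30 x 30 mm. The head is 12 mm thick, on a stem in an aluminium block 48 x 48 x 40 mm fixed to the tray. This point is the centre of the head's flat top: 86 mm above the bench when fully out, 74 mm when home on its stop.
- square_plunger (a joint): How far the square valve's plunger is pushed in, in m: 0 fully out, 0.012 at its bottom stop; it starts between 0 and 0.003. It slides straight up and down, about 4 N moves it, it stays wherever it is left (no spring) and meets its stop at 0.012; the head has a rubber cushion that gives 1 mm per 2.5 N. It counts as home from 0.0095.
- bar_top (a point): Head of the BAR push valve: a black oblong bar 66 mm long (along its y axis) and 20 mm wide. The head is 12 mm thick, on a stem in an aluminium block 48 x 48 x 40 mm fixed to the tray. This point is the centre of the head's flat top: 86 mm above the bench when fully out, 74 mm when home on its stop.
- bar_plunger (a joint): How far the bar valve's plunger is pushed in, in m: 0 fully out, 0.012 at its bottom stop; it starts between 0 and 0.003. It slides straight up and down, about 4 N moves it, it stays wherever it is left (no spring) and meets its stop at 0.012; the head has a rubber cushion that gives 1 mm per 2.5 N. It counts as home from 0.0095.
- pin_top (a point): Head of the PIN push valve (vent), to be left alone: a small black round knob only 14 mm across. The head is 12 mm thick, on a stem in an aluminium block 48 x 48 x 40 mm fixed to the tray. This point is the centre of the head's flat top: 86 mm above the bench when fully out, 74 mm when home on its stop.
- pin_plunger (a joint): How far the pin valve's plunger is pushed in, in m: 0 fully out, 0.012 at its stop; it starts between 0 and 0.003 and is to stay there.
- tray: Grey drip tray fixed to the bench, 250 mm (x) by 440 mm (y), floor 6 mm thick with a 12 mm high rim; carries the four valves and four loose pieces of glassware. Origin: centre of its underside.
- vial_a: Loose amber vial with white cap, 24 mm across, 44 mm tall, standing on the tray among the valves. A bystander. Origin: centre of its underside.
- vial_b: A second vial like vial_a, also on the tray among the valves. A bystander. Origin: centre of its underside.
- jar: Loose clear jar with white cap, 40 mm across, 52 mm tall, on the tray. A bystander. Origin: centre of its underside.
- beaker: Loose small glass beaker, 44 mm across, 55 mm tall, on the tray. A bystander. Origin: centre of its underside.
- reagent: Loose amber bottle, 70 mm across, 150 mm tall, on the bench left of the tray. A bystander. Origin: centre of its underside.
- driver: Loose screwdriver, 160 mm long, lying on the bench right of the tray. A bystander. Origin: near the middle of its length.

How it is judged:
On the way, in this order (a step that is already met when the one before it is completed fails the run):
1. the round valve is pressed home (value of joint round_plunger above 0.0095 m), for 0.1 s.
2. the square valve is pressed home (value of joint square_plunger above 0.0095 m), for 0.1 s.
3. the bar valve is pressed home (value of joint bar_plunger above 0.0095 m), for 0.1 s.
At the end, for the whole second after the job is handed in: The round, square and bar valves are each pushed in at least 9.5 mm of their 12 mm, the pin valve is still out (pushed less than 5 mm), and every bystander stands at rest within 30 mm of where it began (value of joint each of round_plunger, square_plunger, bar_plunger above 0.0095 m and value of joint pin_plunger below 0.005 m and distance of each of vial_a, vial_b, jar, beaker, reagent, driver from where it was at the start of the episode below 0.03 m and linear speed of each of vial_a, vial_b, jar, beaker, reagent, driver below 0.05 m/s); the robot touches nothing.
It fails at once if a valve pushed in (over 6 mm) before the one ahead of it in the order is home, or a closed one pulled open again ((value of joint square_plunger above 0.006 m and value of joint round_plunger below 0.0085 m) or (value of joint bar_plunger above 0.006 m and value of joint square_plunger below 0.0085 m)).
It fails at once if the pin valve pushed in (over 5 mm) (value of joint pin_plunger above 0.005 m).
It fails at once if a valve pulled up (3 mm above fully out) (value of joint any of round_plunger, square_plunger, bar_plunger, pin_plunger below -0.003 m).
It fails at once if a valve pressed hard (over 20 N) (contact force between any of the arm, the fingers and round above 20 N or contact force between any of the arm, the fingers and square above 20 N or contact force between any of the arm, the fingers and bar above 20 N or contact force between any of the arm, the fingers and pin above 20 N).
It fails at once if a bystander shifted by more than 30 mm, lifted or tipped over (distance of any of vial_a, vial_b, jar, beaker, reagent, driver from where it was at the start of the episode above 0.03 m or angle between any of vial_a, vial_b, jar, beaker, reagent's own z axis and vertical above 0.5 rad).
It also fails if it takes over 45 s, if anything falls off the work surface, if the arm or the gripper's body presses on something with over 40 N, if the wrist force passes 120 N, or if a joint passes its speed limit or range.

ROBOT

A 7-joint arm with a two-finger parallel gripper is mounted at the origin on the work surface. World frame = base frame: x ahead of the robot, y to its left, z up, the work surface at z = 0. Lengths are in m, angles in rad, forces in N, time in s.
With the tool pointing down it reaches from about 0.425 to 0.875 m from the base axis. Payload 4.7 kg.
Tool frame: the origin (TCP) lies midway between the tips of the shut fingers; the grasp point (between the pads) lies pinch_z behind it (pinch_z is the distance from the TCP to the grasp point, in m); z points along the fingers, y is the line along which they close (so a half turn about z gives the same grasp; the last joint's range is limited). The gripper opens to 87 mm and grips with 3 to 60 N. Pads are 19 mm wide; open, the fingers measure 117 mm over their backs; the gripper's body (75 mm by 190 mm) begins 51 mm behind the grasp point.
Start: joints at [0.014, 0.321, -0.07, 1.45, 0.023, 1.371, -0.057], TCP at [0.65, -0, 0.223] pointing down, gripper open.
Joint ranges: [-2.86, 2.86], [-0.3, 2.09], [-1.38, 1.24], [0.06, 2.45], [-1.56, 4.7], [0.09, 2.05], [-2.69, 2.69]. Speed limits (rad/s): [2.57, 2.57, 3.14, 3.14, 3.14, 3.14, 3.14].

INTERFACE

Orientations are given as a unit quaternion [x, y, z, w].
In Python, from bench import * gives the robot as it stands.
- The arm moves only by the tool servo_tool, never from a script. Its argument "targets" is text: rows parted by semicolons, each of 7 numbers parted by spaces: the shift along the world's x, y, z in cm, then the turn, a rotation vector about the world's x, y, z in degrees, then the closure, from 0 (fully open) to 1 (shut). In form: x y z wx wy wz claw; .... A call has 1 to 8 rows; each row shifts and turns the commanded pose from where the row before left it; what a row does not reach is not made up. A row lasts 1/12 s, in which the tool goes at most 41.7 mm and 7.16 degrees, less where a joint would pass 70% of its speed; a pose out of reach is approached as far as the arm can. A call with a gripper value outside its range is refused whole. The fingers move at their own pace and stop on an object; "newtons" is the grip in N (left out, the last holds). Time passes only in rows, so rows that do not move let the fingers close. It gives the time, the measured TCP pose, the force, the opening and the grip force at its end, in the units of the state.
- observe(): the state, without advancing time (a new reading comes with each control period).
- grab_frame(name): name is "scene" or "side" or "wrist"; returns a dict with "image" (384x512x3 uint8, red, green, blue), "K" (3x3 intrinsics, pixels), "extrinsics" (4x4, takes a point from camera to world coordinates). Camera axes: x right, y down, z forward; pixel columns grow to the right and rows downward; lengths in m; the calibration is good to about 2 mm. A picture is of the moment at which its call begins. There is no depth.
- sign_off(): hands the job in; it is judged then, once.
The state is a dict: "t": time; "joint_pos": joint angles; "qd": joint speeds; "joint_torque": joint torques, N m; "position": TCP position; "orientation": TCP orientation; "force": force on the tool from outside, world axes, zero at the start; "wrist_torque": the same for the moment, N m; "width": finger opening in m; "gripper_force": force on a finger pad.
Only numpy, scipy, OpenCV 4.12 (cv2) and the standard library are available. Lean on these libraries where they do the work, as an engineer would, in place of code of your own. Each camera call takes 0.05 s, during which the arm holds its last target. There are 200 camera calls.

## Working session

There is one attempt and no reset: what is moved stays moved. The work goes in short steps, Python scripts to look and compute and a tool call to move; the robot and the scene stay as the last step left them, time stands still between calls to the robot, and variables do not carry over. Pictures are saved under pics/ and viewed, at most 10 in all, crops included, and the job is handed in when it is done.

Besides the shell and the picture viewer there is one more tool, called after ">>>" by a JSON object that holds its "name" and its "arguments", one argument or row to a line. servo_tool: Moves the arm, as the interface text tells. Its arguments: {"type":"object","properties":{"targets":{"type":"string"},"newtons":{"type":"number"}},"required":["targets"]}

```bash
mkdir -p pics; cat > h.py <<'E'
from bench import *
import numpy as np, cv2
def snap(c,n):
    f=grab_frame(c); cv2.imwrite(f'pics/{n}.png',f['image'][:,:,::-1]); np.savez(f'pics/{n}.npz',K=f['K'],E=f['extrinsics']); return f
def ray(n,u,v,z):
    d=np.load(f'pics/{n}.npz'); K,E=d['K'],d['E']
    r=E[:3,:3]@np.linalg.inv(K)@[u,v,1]; o=E[:3,3]; return (o+r*(z-o[2])/r[2]).round(4)
E
python3 - <<'E'
from h import *
a=snap('scene','s0')['image'];b=snap('wrist','w0')['image']
for n in('s0','w0'): print(np.load(f'pics/{n}.npz')['E'].round(3))
s=observe();print(s['position'],s['orientation'],s['width'],s['force'],s['t'])
E
```

```text
[[-0.275  0.674 -0.685  1.713]
 [ 0.962  0.186 -0.202  0.338]
 [-0.009 -0.715 -0.7    1.271]
 [ 0.     0.     0.     1.   ]]
[[ 1.     0.001 -0.002  0.651]
 [ 0.    -0.97  -0.243  0.066]
 [-0.002  0.243 -0.97   0.384]
 [ 0.     0.     0.     1.   ]]
[ 6.49489990e-01 -5.92166574e-05  2.21537632e-01] [ 7.07107350e-01  7.07105660e-01 -6.55893329e-04 -5.91901534e-04] 0.08705937025547465 [-0.94609101  0.1792789  -0.64382622] 0.1
```

View pics/s0.png

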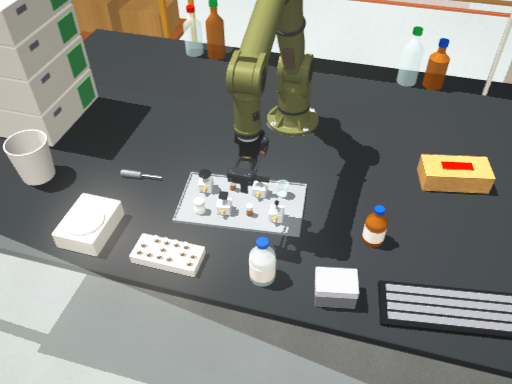

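View pics/w0.png

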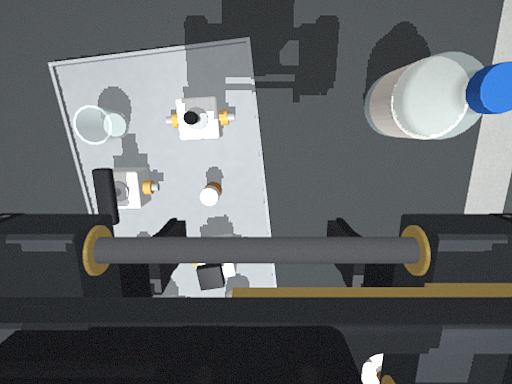

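```bash
python3 - <<'E'
from h import *
im=cv2.imread('pics/s0.png')
cv2.imwrite('pics/s0c.png',cv2.resize(im[160:240,165:315],None,fx=5,fy=5,interpolation=cv2.INTER_CUBIC))
for n,u,v in(('pin',191,117),('bar',106,196),('sq',211,275)): print(n,ray('w0',u,v,.085))
for n,u,v in(('round',205,175),('sq',224,196),('pin',277,204)): print(n,ray('s0',u,v,.085))
print('whitebottle',ray('s0',262,280,0))
E
```

```text
pin [0.5831 0.0741 0.085 ]
bar [ 0.4841 -0.0103  0.085 ]
sq [ 0.5967 -0.1075  0.085 ]
round [ 0.5195 -0.2026  0.085 ]
sq [ 0.6019 -0.1036  0.085 ]
pin [0.5907 0.0795 0.085 ]
whitebottle [0.8418 0.0967 0.    ]
```

View pics/s0c.png

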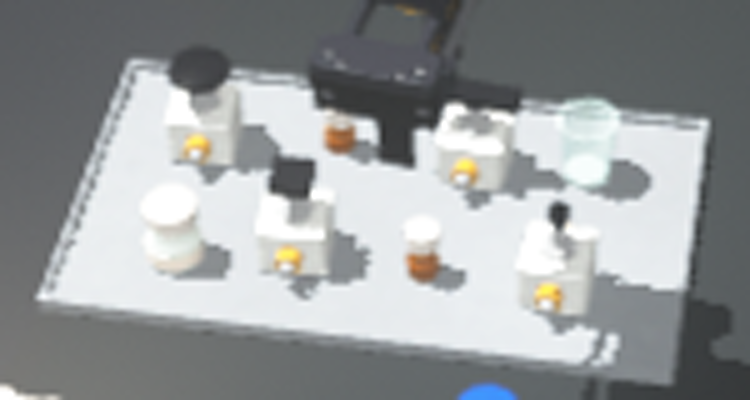

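The crop shows the mushroom at (200,68), square at (292,178), bar hidden behind the gripper and pin at (558,215). The wrist view shows pin (191,117), bar (106,196) and square (211,275). I'm moving to look at round and square from close by, with the fingers shutting.

>>> {"name": "servo_tool", "arguments": {
  "targets": "-1.5 -3 0 0 0 0 1; -1.5 -3 0 0 0 0 1; -1.5 -3 0 0 0 0 1; -1.5 -3 0 0 0 0 1; -1.5 -3 0 0 0 0 1; -1.5 -3 0 0 0 0 1; -1.5 -3 0 0 0 0 1; -1.5 -3 0 0 0 0 1",
  "newtons": 10
}}

```text
t: 0.77
position: [0.5288, -0.2412, 0.2222]
orientation: [0.707, 0.707, -0.0, -0.0]
force: [0.3, -0.7, 0.6]
width: 0.0417
gripper_force: 0.0
```

>>> {"name": "servo_tool", "arguments": {
  "targets": "0 0 0 0 0 0 1; 0 0 0 0 0 0 1; 0 0 0 0 0 0 1"
}}

```text
t: 1.02
position: [0.5301, -0.2394, 0.2222]
orientation: [0.707, 0.707, 0.0, -0.0]
force: [0.2, 0.7, 0.0]
width: 0.0217
gripper_force: 0.0
```

```bash
python3 - <<'E'
from h import *
snap('wrist','w1')
s=observe();print(s['position'],s['orientation'],s['width'],s['force'],s['t'])
E
```

```text
[ 0.5305327  -0.23856359  0.22223089] [ 7.06497270e-01  7.07715586e-01  3.15859638e-04 -3.95833714e-04] 0.017516107994955156 [-0.59583816  0.20604486 -0.00256938] 1.0667
```

View pics/w1.png

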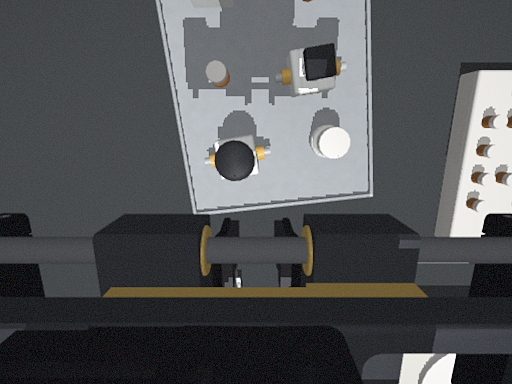

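Round head is at (235,160) and square top at (320,62).

```bash
python3 - <<'E'
from h import *
for u,v in((235,160),(320,62)): print(ray('w1',u,v,.084))
E
```

```text
[ 0.5086 -0.2097  0.084 ]
[ 0.5949 -0.1123  0.084 ]
```

>>> {"name": "servo_tool", "arguments": {
  "targets": "-1 1.5 -2 0 0 0 1; -1 1.5 -3 0 0 0 1; 0 0 -3 0 0 0 1; 0 0 -2 0 0 0 1; 0 0 -1.7 0 0 0 1; 0 0 0 0 0 0 1; 0 0 0 0 0 0 1"
}}

```text
t: 1.65
position: [0.5101, -0.2083, 0.1049]
orientation: [0.706, 0.708, -0.0, -0.001]
force: [-0.5, -0.2, 0.4]
width: 0.0003
gripper_force: 0.0
```

```bash
python3 - <<'E'
from h import *
im=snap('side','d1')['image']
d=np.load('pics/d1.npz');p=np.linalg.inv(d['E'])@[.51,-.208,.09,1];q=d['K']@p[:3];q=(q/q[2])[:2].astype(int);print(q)
c=im[max(0,q[1]-60):q[1]+60,max(0,q[0]-80):q[0]+80,::-1]
cv2.imwrite('pics/d1c.png',cv2.resize(c,None,fx=5,fy=5,interpolation=cv2.INTER_CUBIC))
s=observe();print(s['position'],s['width'],s['force'],s['t'])
E
```

```text
[269 241]
[ 0.51094549 -0.20903598  0.10621711] 0.0004428445687345158 [0.33312839 0.36565555 0.39531283] 1.7
```

View pics/d1c.png

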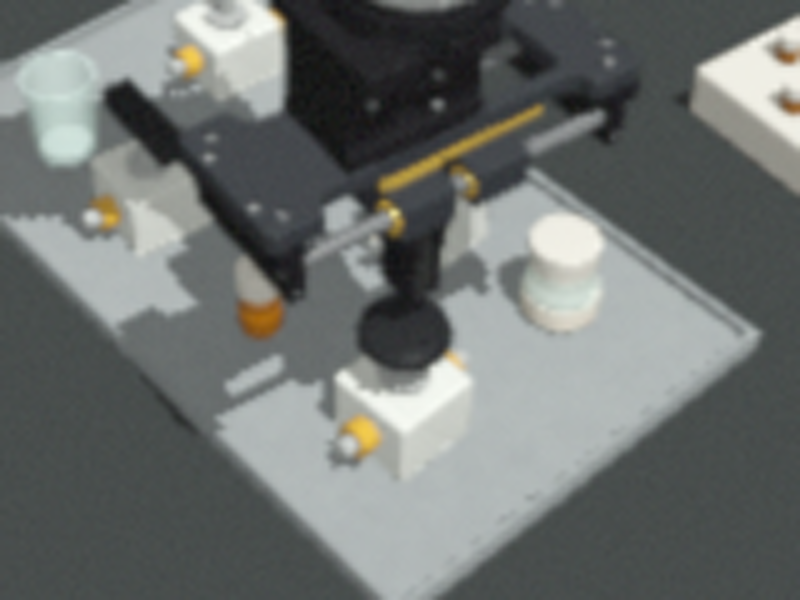

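The shut fingertips (412,290) sit right over the mushroom head (405,320). Pressing gently.

>>> {"name": "servo_tool", "arguments": {
  "targets": "0 0 -0.8 0 0 0 1; 0 0 -0.6 0 0 0 1; 0 0 -0.3 0 0 0 1; 0 0 -0.2 0 0 0 1; 0 0 -0.2 0 0 0 1; 0 0 -0.2 0 0 0 1; 0 0 0 0 0 0 1"
}}

```text
t: 2.28
position: [0.5101, -0.2101, 0.0827]
orientation: [0.707, 0.707, 0.0, 0.0]
force: [-1.1, 0.5, 2.9]
width: 0.0004
gripper_force: 1.1
```

>>> {"name": "servo_tool", "arguments": {
  "targets": "0 0 -0.2 0 0 0 1; 0 0 -0.2 0 0 0 1; 0 0 -0.2 0 0 0 1; 0 0 0 0 0 0 1"
}}

```text
t: 2.62
position: [0.5102, -0.2101, 0.0764]
orientation: [0.707, 0.707, 0.0, 0.0]
force: [-0.2, 0.4, 2.6]
width: 0.0004
gripper_force: 1.4
```

>>> {"name": "servo_tool", "arguments": {
  "targets": "0 0 -0.2 0 0 0 1; 0 0 -0.1 0 0 0 1; 0 0 -0.1 0 0 0 1; 0 0 0 0 0 0 1; 0 0 0 0 0 0 1"
}}

```text
t: 3.03
position: [0.5102, -0.2101, 0.0728]
orientation: [0.707, 0.707, 0.0, 0.0]
force: [-0.8, -0.2, 3.9]
width: 0.0004
gripper_force: 2.0
```

>>> {"name": "servo_tool", "arguments": {
  "targets": "0 0 -0.1 0 0 0 1; 0 0 -0.1 0 0 0 1; 0 0 0 0 0 0 1; 0 0 0 0 0 0 1; 0 0 0 0 0 0 1"
}}

```text
t: 3.45
position: [0.5102, -0.2101, 0.0713]
orientation: [0.707, 0.707, 0.0, 0.0]
force: [-1.0, 0.5, 7.2]
width: 0.0007
gripper_force: 3.8
```

Round is on its stop: force is rising at 71 mm. On to the square.

>>> {"name": "servo_tool", "arguments": {
  "targets": "0 0 0.5 0 0 0 1; 0 0 1.5 0 0 0 1; 0 0 2 0 0 0 1; 2.1 2.5 0 0 0 0 1; 2.1 2.5 0 0 0 0 1; 2.2 2.5 0 0 0 0 1; 2.2 2.5 0 0 0 0 1; 0 0 0 0 0 0 1"
}}

```text
t: 4.12
position: [0.5997, -0.1013, 0.1099]
orientation: [0.704, 0.71, 0.003, -0.001]
force: [0.1, 2.6, -0.4]
width: 0.0003
gripper_force: 0.0
```

>>> {"name": "servo_tool", "arguments": {
  "targets": "0 0 0 0 0 0 1; 0 0 0 0 0 0 1"
}}

```text
t: 4.28
position: [0.5952, -0.1103, 0.1097]
orientation: [0.707, 0.707, -0.001, -0.001]
force: [0.0, -0.9, -0.6]
width: 0.0005
gripper_force: 0.0
```

```bash
python3 - <<'E'
from h import *
im=snap('side','d2')['image'];snap('wrist','w2')
d=np.load('pics/d2.npz')
p=np.linalg.inv(d['E'])@[.58,-.13,.085,1];q=d['K']@p[:3];q=(q/q[2])[:2].astype(int);print(q)
x0,y0=max(0,q[0]-80),max(0,q[1]-60);print(x0,y0)
cv2.imwrite('pics/d2c.png',cv2.resize(im[y0:y0+120,x0:x0+160,::-1],None,fx=5,fy=5,interpolation=cv2.INTER_CUBIC))
s=observe();print(s['position'],s['width'],s['force'],s['t'])
E
```

```text
[274 212]
194 152
[ 0.59498241 -0.11158466  0.11011924] 0.00044117622642175433 [-1.58860966 -0.24058803 -0.55763291] 4.3833
```

View pics/d2c.png

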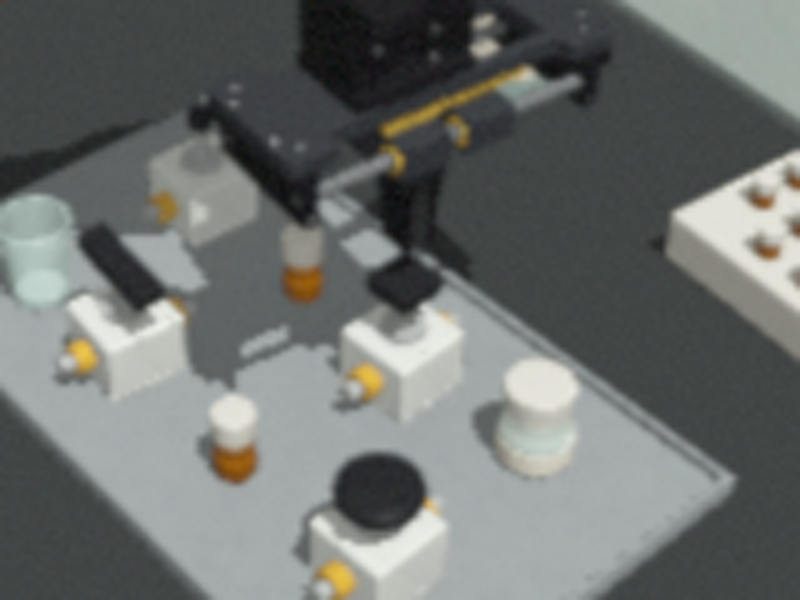

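View pics/w2.png

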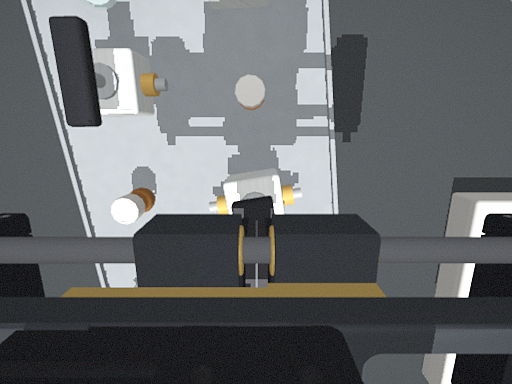

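Side crop: square top centre is about (405,283) with the fingertips above at (412,250), and the round head is down on its block. In the wrist view the bar centre is at (76,71).

```bash
python3 - <<'E'
from h import *
print('sq',ray('d2',194+405/5,152+281/5,.085)); print('rnd',ray('d2',194+380/5,152+486/5,.074),'bar',ray('d2',194+123/5,152+262/5,.085))
for u,v in((76,71),(62,18),(84,122)): print('bar',ray('w2',u,v,.085))
E
```

```text
sq [ 0.5916 -0.1185  0.085 ]
rnd [ 0.505  -0.2164  0.074 ] bar [ 0.4783 -0.0224  0.085 ]
bar [ 0.484  -0.0123  0.085 ]
bar [0.4803 0.0171 0.085 ]
bar [ 0.4843 -0.0431  0.085 ]
```

>>> {"name": "servo_tool", "arguments": {
  "targets": "0 -0.1 -1 0 0 0 1; 0 0 -0.8 0 0 0 1; 0 0 -0.4 0 0 0 1; 0 0 -0.2 0 0 0 1; 0 0 -0.2 0 0 0 1; 0 0 -0.2 0 0 0 1; 0 0 0 0 0 0 1"
}}

```text
t: 4.97
position: [0.5957, -0.1113, 0.0826]
orientation: [0.707, 0.707, -0.0, -0.0]
force: [-1.6, -0.8, 1.6]
width: 0.0002
gripper_force: 1.3
```

>>> {"name": "servo_tool", "arguments": {
  "targets": "0 0 -0.2 0 0 0 1; 0 0 -0.2 0 0 0 1; 0 0 -0.2 0 0 0 1; 0 0 -0.1 0 0 0 1; 0 0 0 0 0 0 1; 0 0 0 0 0 0 1"
}}

```text
t: 5.47
position: [0.5963, -0.1112, 0.0756]
orientation: [0.707, 0.707, 0.0, 0.0]
force: [-1.3, -1.6, 2.1]
width: 0.0008
gripper_force: 1.2
```

>>> {"name": "servo_tool", "arguments": {
  "targets": "0 0 -0.2 0 0 0 1; 0 0 -0.1 0 0 0 1; 0 0 -0.1 0 0 0 1; 0 0 -0.1 0 0 0 1; 0 0 0 0 0 0 1; 0 0 0 0 0 0 1"
}}

```text
t: 5.97
position: [0.5964, -0.1112, 0.0714]
orientation: [0.707, 0.707, 0.0, 0.0]
force: [-2.3, -1.4, 6.7]
width: 0.0007
gripper_force: 3.7
```

Square is on its stop. On to the bar.

>>> {"name": "servo_tool", "arguments": {
  "targets": "0 0 0.5 0 0 0 1; 0 0 1.5 0 0 0 1; 0 0 2 0 0 0 1; -2.8 2.5 0 0 0 0 1; -2.8 2.5 0 0 0 0 1; -2.8 2.4 0 0 0 0 1; -2.9 2.4 0 0 0 0 1; 0 0 0 0 0 0 1"
}}

```text
t: 6.63
position: [0.4771, -0.0072, 0.1091]
orientation: [0.705, 0.71, -0.001, -0.003]
force: [0.4, -0.3, -0.4]
width: 0.0002
gripper_force: 0.0
```

>>> {"name": "servo_tool", "arguments": {
  "targets": "0 0 0 0 0 0 1; 0 0 0 0 0 0 1; 0 0 0 0 0 0 1"
}}

```text
t: 6.88
position: [0.484, -0.0137, 0.1107]
orientation: [0.708, 0.707, 0.0, 0.0]
force: [0.1, -0.4, 0.1]
width: 0.0006
gripper_force: 0.0
```

```bash
python3 - <<'E'
from h import *
im=snap('side','d3')['image']
d=np.load('pics/d3.npz')
p=np.linalg.inv(d['E'])@[.51,-.06,.085,1];q=d['K']@p[:3];q=(q/q[2])[:2].astype(int)
x0,y0=max(0,q[0]-80),max(0,q[1]-60);print(x0,y0)
cv2.imwrite('pics/d3c.png',cv2.resize(im[y0:y0+120,x0:x0+160,::-1],None,fx=5,fy=5,interpolation=cv2.INTER_CUBIC))
s=observe();print(s['position'],s['width'],s['force'],s['t'])
E
```

```text
156 147
[ 0.48396363 -0.0138168   0.11061813] 0.0007861618140699868 [ 0.20342042 -0.96422057  0.26154875] 6.9333
```

View pics/d3c.png

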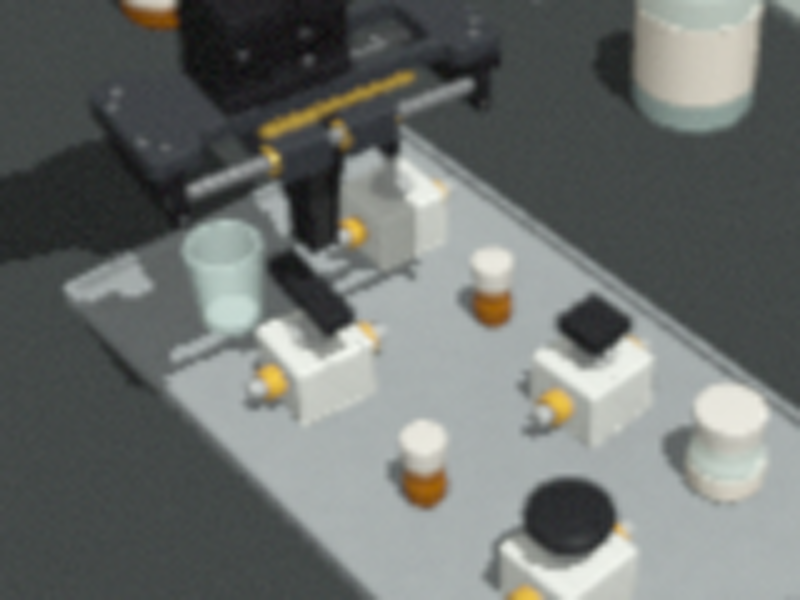

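The fingertips (318,246) are over the bar's middle (313,288), and nothing has been disturbed. Pressing.

>>> {"name": "servo_tool", "arguments": {
  "targets": "0 0 -1 0 0 0 1; 0 0 -0.8 0 0 0 1; 0 0 -0.4 0 0 0 1; 0 0 -0.2 0 0 0 1; 0 0 -0.2 0 0 0 1; 0 0 -0.2 0 0 0 1; 0 0 0 0 0 0 1"
}}

```text
t: 7.52
position: [0.4829, -0.0131, 0.0825]
orientation: [0.707, 0.707, -0.0, -0.0]
force: [-0.9, -0.4, 2.1]
width: 0.0005
gripper_force: 1.0
```

>>> {"name": "servo_tool", "arguments": {
  "targets": "0 0 -0.2 0 0 0 1; 0 0 -0.2 0 0 0 1; 0 0 -0.2 0 0 0 1; 0 0 -0.2 0 0 0 1; 0 0 -0.1 0 0 0 1; 0 0 0 0 0 0 1; 0 0 0 0 0 0 1"
}}

```text
t: 8.1
position: [0.4831, -0.013, 0.0736]
orientation: [0.707, 0.707, 0.0, 0.0]
force: [-0.7, -1.8, 2.0]
width: 0.0007
gripper_force: 1.2
```

>>> {"name": "servo_tool", "arguments": {
  "targets": "0 0 -0.1 0 0 0 1; 0 0 -0.1 0 0 0 1; 0 0 -0.1 0 0 0 1; 0 0 0 0 0 0 1; 0 0 0 0 0 0 1; 0 0 0 0 0 0 1"
}}

```text
t: 8.6
position: [0.4832, -0.013, 0.0712]
orientation: [0.707, 0.707, 0.0, 0.0]
force: [-2.5, -0.0, 7.7]
width: 0.0004
gripper_force: 3.8
```

Bar is on its stop. Retracting.

>>> {"name": "servo_tool", "arguments": {
  "targets": "0 0 0.5 0 0 0 1; 0 0 1.5 0 0 0 1; 0 0 3 0 0 0 1; 0 0 3 0 0 0 1; 0 0 3 0 0 0 1; 0 0 2 0 0 0 1; 0 0 0 0 0 0 1; 0 0 0 0 0 0 1"
}}

```text
t: 9.27
position: [0.4839, -0.0128, 0.2015]
orientation: [0.707, 0.707, 0.001, 0.001]
force: [-0.7, -0.3, -0.3]
width: 0.0006
gripper_force: 0.0
```

>>> {"name": "servo_tool", "arguments": {
  "targets": "0 0 0 0 0 0 1; 0 0 0 0 0 0 1; 0 0 0 0 0 0 1; 0 0 0 0 0 0 1"
}}

```text
t: 9.6
position: [0.4824, -0.013, 0.1994]
orientation: [0.707, 0.707, -0.001, -0.001]
force: [-0.5, 0.5, -0.6]
width: 0.0003
gripper_force: 0.0
```

```bash
python3 - <<'E'
from h import *
im=snap('side','d4')['image']
cv2.imwrite('pics/d4c.png',cv2.resize(im[147:267,156:316,::-1],None,fx=5,fy=5,interpolation=cv2.INTER_CUBIC))
s=observe();print(s['position'],s['force'],s['t'])
E
```

```text
[ 0.48259078 -0.013009    0.19970477] [ 0.47991455 -0.7274192  -0.45440111] 9.65
```

View pics/d4c.png

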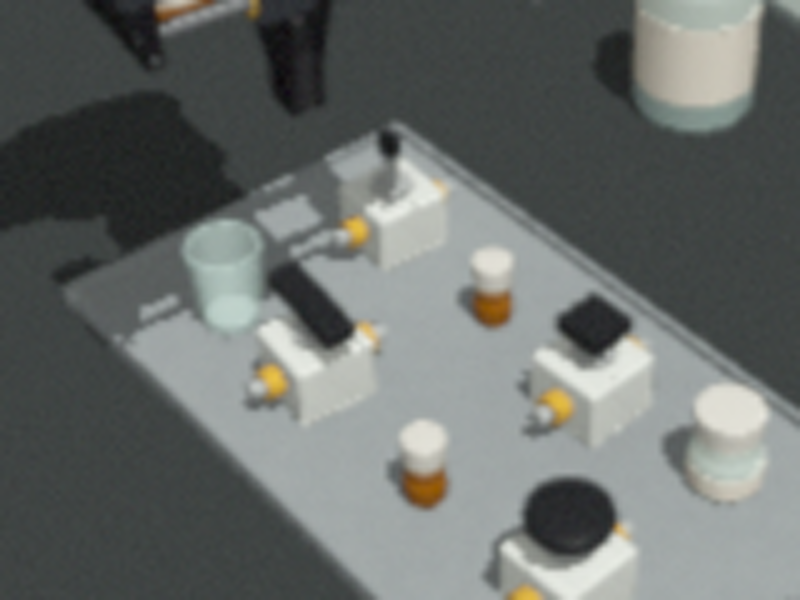

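The bar is now lower (313,303), the pin is still out at (390,145), the glassware is unmoved and the hand is clear.

```bash
python3 -c "
from bench import *
print(sign_off())"
```

```text
the job is handed in; nothing more can be done
None
```

I pressed the round, square and bar valves down to their stops in that order, with about 7–8 N at each stop; the pin valve is still out, the glassware in the last picture hadn't moved, and I handed the job in with the hand clear (no verdict came back).

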